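# Zero a coffee grinder and back it off four clicks

### The arm

A 7-joint arm with a two-finger parallel gripper is mounted at the origin on the work surface. World frame = base frame: x ahead of the robot, y to its left, z up, the work surface at z = 0. Lengths are in m, angles in rad, forces in N, time in s.
With the tool pointing down it reaches from about 0.4 to 0.875 m from the base axis. Payload 19.3 kg.
Tool frame: the origin (TCP) lies midway between the tips of the shut fingers; the grasp point (between the pads) lies 19 mm behind it (bot.pinch_z is the distance from the TCP to the grasp point, in m); z points along the fingers, y is the line along which they close (so a half turn about z gives the same grasp; the last joint's range is limited). The gripper opens to 85 mm and grips with 20 to 120 N. Pads are 22 mm wide; open, the fingers measure 114 mm over their backs; the gripper's body (76 mm by 85 mm) begins 54 mm behind the grasp point. The pads swing forward as they close: fully open they stand 13 mm farther back than shut.
Start: joints at [-1.193, 0.521, -0.036, 1.599, 0.021, 1.021, -0.113], TCP at [0.271, 0.563, 0.197] pointing down, gripper open.
Joint ranges: [-2.91, 2.91], [-0.3, 2.13], [-1.5, 1.42], [0.17, 2.43], [-1.26, 4.41], [0.16, 1.93], [-2.52, 2.52]. Speed limits (rad/s): [1.89, 1.89, 2.39, 2.39, 3.01, 3.01, 3.01].

### API

Orientations are given as [roll, pitch, yaw] about the fixed x, y, z axes, in that order (R = Rz(yaw) Ry(pitch) Rx(roll)).
In Python, from workcell import observe, viewer, bot gives the robot as it stands. The module is installed in compiled form; this text tells all that it offers.
- The arm moves only by the tool play_rows, never from a script. Its argument "motion" is a list of rows, each a list of 7 numbers: the shift along the tool's x, y, z in cm, then the turn, a rotation vector about the tool's x, y, z in rad, then the opening, from -1 (shut) to 1 (fully open), so that 0 is half open. A call has exactly 5 rows; each row is the pose to reach, as a shift and turn from the pose commanded when the call began, along the tool's axes at that moment; what a row does not reach only later rows make up. A row lasts 1/10 s, in which the tool goes at most 50 mm and 8.59 degrees, less where a joint would pass 70% of its speed; a pose out of reach is approached as far as the arm can. A call with a gripper value outside its range is refused whole. The fingers move at their own pace and stop on an object; "squeeze" is the grip in N (left out, the last holds). Time passes only in rows, so rows that repeat a pose let the fingers close, or fill a call up. It gives the time, the measured TCP pose, the force, the opening and the grip force at its end, in the units of the state.
- observe(): the state, without advancing time (a new reading comes with each control period).
- viewer.grab_frame(name): name is "scene" or "top"; returns (picture, depth): 420x560x3 uint8, red, green, blue; 420x560 float32, m along the optical axis (not along the pixel's ray), 0 where there is no reading.
- viewer.camera_info(name): a dict with "fx", "fy", "cx", "cy" (pixels), "k1" (the pictures are not rectified: a ray, as slopes to the right and down, at radius r is drawn at 1 + k1 r^2 times it, then the intrinsics apply), "R" (3x3) and "t" (3): a world point X has camera coordinates R X + t. Camera axes: x right, y down, z forward; pixel columns grow to the right and rows downward; lengths in m; the calibration is good to about 2 mm. A picture is of the moment at which its call begins. camera_info takes no time and is no camera call.
- bot.job_done(): hands the job in; it is judged then, once.
The state is a dict: "clock": time; "qpos": joint angles; "qd": joint speeds; "joint_efforts": joint torques, N m; "position": TCP position; "tool_rot": TCP orientation; "force": force on the tool from outside, world axes, zero at the start; "moment": the same for the moment, N m; "grip_width": finger opening in m; "finger_force": force on a finger pad.
Only numpy, scipy, OpenCV 4.12 (cv2) and the standard library are available. Lean on these libraries where they do the work, as an engineer would, in place of code of your own. Each camera call takes 0.05 s, during which the arm holds its last target. There are 200 camera calls.

### The job

The grinder on the bench has had its hopper taken off so that its burrs can be set. Turn the adjusting ring by its lever, clockwise seen from above, until you feel the burrs touch, without forcing them hard together; then back it off four clicks the other way (60 degrees) from where they touched and let go. Leave the hopper, mug, bottle and brush as they are.

Things in the scene. Friction and masses are not known exactly. Their poses are not given: they have to be found in the camera images.
- grinder: coffee grinder with a brushed metal body and a black foot (190 x 150 mm, body top at 200 mm), fixed to the bench. Origin at the centre of its underside, on the ring's axis; z up. Its own -x side carries the short spout.
- ring_axis (a point): point on the vertical axis about which the adjusting ring turns, 245 mm above the bench, level with lever_grip. The ring is steel, 96 mm across, open in the middle, its upper edge 220 mm above the bench. Clicks are 15 degrees apart (20 mm of travel at the lever's post), one thin tick on the body for each; let go, the ring is drawn into the nearest notch.
- lever_grip (a point): on the upright black post at the lever's end: round, 18 mm across, from 217 to 264 mm above the bench; this point is on its axis at 245 mm, 75 mm from ring_axis. The flat arm under it (14 mm wide) has its top at 217 mm. The lever starts on the robot's side of the grinder. Pinch the post from above or push it; it moves on a level circle. Clockwise from above is finer.
- ring: the adjusting ring with its lever; origin on its axis at bench height. Free turning takes up to about 3 N at the post, rising and falling with each click. The burrs meet 15 to 90 degrees clockwise of the start (hidden), always with the ring in a notch; from there resistance climbs steadily, about 2 N per degree of ring turn (less per degree moved if the arm or grip gives): 5 to 10 N at the post is a clear touch, over 18 N is too hard.
- hopper: clear bean hopper, 130 mm high and 124 mm wide at the rim, standing on the bench beside the grinder; origin at the centre of its underside. Leave alone.
- mug: white mug, 95 mm high, 82 mm wide; origin at the centre of its underside. Leave alone.
- bottle: green glass bottle, 210 mm high, 62 mm wide; origin at the centre of its underside. Leave alone.
- brush: small wooden-handled brush, 170 mm long, lying on the bench. Leave alone.

How it is judged:
On the way:
1. the lever is turned clockwise until the burrs touch (pressed together with at least 3 N) (contact force between dog and burr_face above 3 N), for 0.1 s.
At the end, for the whole second after the job is handed in: the ring rests in the fourth click notch back (anticlockwise, 60 degrees) from where the burrs touched, within 6 degrees, and everything is let go (distance between dog and touch_mark between 0.0408 and 0.0488 m).
It fails at once if the burrs are forced together (over 30 N between them, about 18 N at the lever's post) (contact force between dog and burr_face above 30 N).
It fails at once if the hopper is disturbed (moved more than 30 mm) (distance of hopper from where it was at the start of the episode above 0.03 m).
It fails at once if the mug is disturbed (moved more than 30 mm) (distance of mug from where it was at the start of the episode above 0.03 m).
It fails at once if the bottle is disturbed (moved more than 30 mm) (distance of bottle from where it was at the start of the episode above 0.03 m).
It fails at once if the brush is disturbed (moved more than 30 mm) (distance of brush from where it was at the start of the episode above 0.03 m).
It also fails if it takes over 54 s, if anything falls off the work surface, if the arm or the gripper's body presses on something with over 40 N, if the wrist force passes 120 N, or if a joint passes its speed limit or range.

## Working session

There is one attempt and no reset: what is moved stays moved. The work goes in short steps, Python scripts to look and compute and a tool call to move; the robot and the scene stay as the last step left them, time stands still between calls to the robot, and variables do not carry over. Pictures are saved under pics/ and viewed, at most 10 in all, crops included, and the job is handed in when it is done.

Besides the shell and the picture viewer there is one more tool, called after "Call:" as name(argument=value, ...) on one line, values as JSON. play_rows: Moves the arm, as the interface text tells. Its arguments: {"type":"object","properties":{"motion":{"type":"array"},"squeeze":{"type":"number"}},"required":["motion"]}

```bash
mkdir -p pics; python3 - <<'E'
from workcell import observe, viewer, bot
import cv2,numpy as np
for n in("scene","top"):
    p,d=viewer.grab_frame(n); cv2.imwrite(f"pics/{n}0.png",p[:,:,::-1]); np.savez(f"{n}0.npz",p=p,d=d)
    print(n,viewer.camera_info(n))
print(observe(),bot.pinch_z)
E
```

```text
scene {'fx': 512.9043243473171, 'fy': 512.9043243473171, 'cx': 283.5456858495653, 'cy': 203.3590849752553, 'k1': -0.11911552914403271, 'R': array([[-0.71664341,  0.69719976,  0.01829538],
       [ 0.50829579,  0.54007354, -0.67078757],
       [-0.47755378, -0.47141602, -0.74142385]]), 't': array([ 0.37678139, -0.16996368,  1.86106913])}
top {'fx': 451.80033418455105, 'fy': 451.80033418455105, 'cx': 277.8072913375752, 'cy': 207.54983050512698, 'k1': -0.11141129581961651, 'R': array([[ 0.02628788, -0.99941225,  0.02200239],
       [-0.99214833, -0.02877633, -0.12171122],
       [ 0.12227284, -0.0186301 , -0.99232166]]), 't': array([-0.02717721,  0.55077257,  1.22378514])}
{'clock': 0.1, 'qpos': array([-1.19318748,  0.52195251, -0.03629609,  1.59989933,  0.02119917,
        1.02108916, -0.11284199]), 'qd': array([ 6.06750833e-05, -5.52325540e-04, -5.42634914e-04, -1.03715893e-03,
        6.24665513e-04,  7.24966701e-04, -7.13467986e-05]), 'joint_efforts': array([ 3.04663015e-03, -9.28493500e+01,  1.98375754e+00, -3.70525360e+01,
        1.81355677e-02,  5.37236076e-03,  1.33050912e-05]), 'position': array([0.2705347 , 0.56307663, 0.19660334]), 'tool_rot': array([-3.14063246e+00,  8.03524408e-05,  2.69370233e+00]), 'force': array([0.45798094, 0.27096545, 0.19792304]), 'moment': array([0.02845318, 0.09658735, 0.00092331]), 'finger_force': 0.0, 'grip_width': 0.08522549780421666} 0.0187
```

View pics/scene0.png

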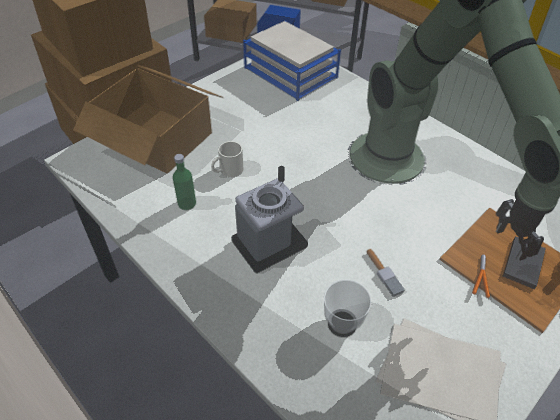

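View pics/top0.png

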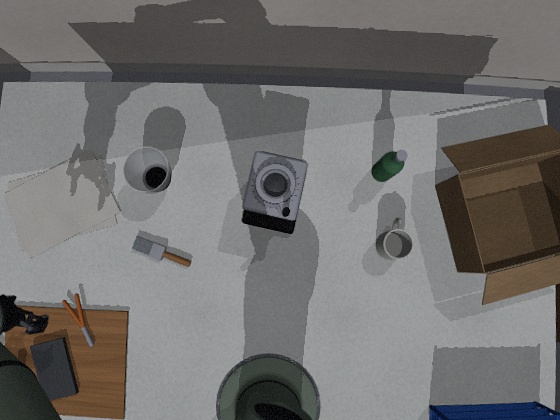

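The top view shows the ring at about (276,183) and the post at about (286,211). The scene view shows the post at about (281,174). Hopper (148,170), mug (397,243), bottle (388,165) and brush (160,250) in the top view are all clear of the lever's circle.

```bash
cat > h.py <<'E'
import numpy as np,cv2
from workcell import observe, viewer, bot
from scipy.spatial.transform import Rotation as Ro
def ray(n,u,v):
    c=viewer.camera_info(n); K=np.array([[c['fx'],0,c['cx']],[0,c['fy'],c['cy']],[0,0,1]])
    q=cv2.undistortPoints(np.array([[[u,v]]],float),K,np.array([c['k1'],0,0,0.]))[0,0]
    return -c['R'].T@c['t'], c['R'].T@np.array([*q,1])
def onz(n,u,v,z):
    o,d=ray(n,u,v); return o+d*(z-o[2])/d[2]
def two(a,b):
    (o1,d1),(o2,d2)=ray(*a),ray(*b)
    s=np.linalg.lstsq(np.c_[d1,-d2],o2-o1,rcond=None)[0]
    p,q=o1+d1*s[0],o2+d2*s[1]; return (p+q)/2,np.linalg.norm(p-q)
def totool(v,o=None):  # world shift -> tool axes, cm
    o=o or observe(); return Ro.from_euler('xyz',o['tool_rot']).inv().apply(v)*100
E
python3 - <<'E'
from h import *
for n,(x,y) in(("top",(286,211)),("scene",(281,174))):
    p=np.load(n+"0.npz")['p']; g=p.max(2); m=(g<50).astype(np.uint8)
    w=m[y-25:y+25,x-25:x+25]
    k,l,s,c=cv2.connectedComponentsWithStats(w)
    for i in range(1,k):
        if s[i,4]>15: print(n,s[i]+[x-25,y-25,0,0,0],c[i]+[x-25,y-25])
p=np.load("top0.npz")['p'][140:240,230:330,::-1]
q=np.load("scene0.npz")['p'][150:250,230:330,::-1]
cv2.imwrite("pics/c.png",cv2.resize(np.hstack([p,q]),(800,400),interpolation=cv2.INTER_NEAREST))
print(onz("top",276,183,.22),onz("top",286,211,.264))
E
```

```text
top [264 186  23  11 100] [274.94 191.68]
top [282 207   8  10  55] [285.61818182 211.38181818]
top [261 213  35  21 459] [277.07625272 223.583878  ]
[ 0.58724036 -0.00258996  0.22      ] [ 0.51561924 -0.02642354  0.264     ]
```

View pics/c.png

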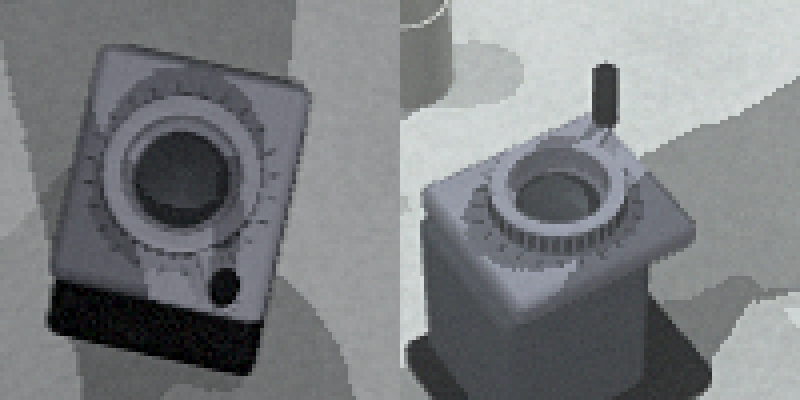

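The crop shows the ring's upper edge centred at about top pixel (275.7,183) and the post top at about (285.7,210.8). In the scene view the post top is at about (281,166.5). I'll triangulate, then plan the approach.

```bash
cat >> h.py <<'E'
def rows(P,psi,o=None):
    """shift (cm) and turn (rad) in tool axes to world TCP P, yaw psi (deg), pointing down"""
    o=o or observe(); R0=Ro.from_euler('xyz',o['tool_rot']); R1=Ro.from_euler('xyz',[np.pi,0,np.radians(psi)])
    return np.round(np.r_[R0.inv().apply(np.array(P)-o['position'])*100,(R0.inv()*R1).as_rotvec()],3)
E
python3 - <<'E'
from h import *
print(two(("top",285.7,210.8),("scene",281.3,166.5)))
c=onz("top",275.7,183,.22); p=onz("top",285.7,210.8,.264)
print(c,p,np.hypot(*(p-c)[:2]),np.degrees(np.arctan2(*(p-c)[1::-1])))
# ring centre from scene: outer upper ellipse of ring
print(onz("scene",230+157/4,150+189/4,.22))
print(rows([.516,-.026,.31],180))
E
```

```text
(array([ 0.51567619, -0.02583877,  0.26947332]), np.float64(0.0007973214237091458))
[ 0.58721877 -0.00187458  0.22      ] [ 0.5160564  -0.02573142  0.264     ] 0.07505485533317571 -161.46652288625856
[0.58887292 0.00250541 0.22      ]
[-4.7637e+01 -4.2478e+01 -1.1295e+01 -1.0000e-03 -0.0000e+00 -4.4800e-01]
```

Call:
play_rows(motion=[[0,0,-5,0,0,0,0.2],[-2,-2,-9,0,0,0,0.2],[-5,-5,-11.3,0,0,0,0.2],[-8.5,-7.6,-11.3,0,0,0,0.2],[-12,-10.7,-11.3,0,0,0,0.2]], squeeze=20)

```text
clock: 0.6
position: [0.333, 0.4137, 0.3105]
tool_rot: [3.141, 0.0, 2.694]
force: [1.4, -0.1, -0.0]
grip_width: 0.0513
finger_force: 0.0
```

Call:
play_rows(motion=[[-3.5,-3.1,0,0,0,0,0.2],[-7,-6.2,0,0,0,0,0.2],[-10.5,-9.3,0,0,0,0,0.2],[-14,-12.4,0,0,0,0,0.2],[-17.5,-15.5,0,0,0,0,0.2]])

```text
clock: 1.1
position: [0.4234, 0.1975, 0.3101]
tool_rot: [3.142, -0.0, 2.694]
force: [1.5, 0.8, 0.2]
grip_width: 0.0511
finger_force: 0.0
```

Call:
play_rows(motion=[[-3.5,-3.1,0,0,0,-0.09,0.2],[-7,-6.2,0,0,0,-0.18,0.2],[-10.5,-9.3,0,0,0,-0.27,0.2],[-14,-12.4,0,0,0,-0.36,0.2],[-18,-16.2,0,0,0,-0.45,0.2]])

```text
clock: 1.6
position: [0.5137, -0.0211, 0.3101]
tool_rot: [3.141, 0.0, -3.135]
force: [1.5, 0.3, -0.6]
grip_width: 0.0514
finger_force: 0.0
```

```bash
python3 - <<'E'
from h import *
o=observe(); print(o['clock'],o['position'],np.degrees(o['tool_rot']),o['grip_width'],o['qpos'],o['force'],rows([.516,-.026,.31],180),rows([.516,-.026,.232],180))
E
```

```text
1.6 [ 0.51369739 -0.0211442   0.31008794] [ 1.79987471e+02  2.16560092e-03 -1.79615971e+02] 0.051395154274590564 [-0.29854682  0.23829106  0.27798586  1.74609822 -0.07073827  1.16689078
  1.57730308] [ 1.45090562  0.263422   -0.55240303] [-0.227 -0.487  0.009  0.     0.     0.007] [-2.270e-01 -4.890e-01  7.809e+00  0.000e+00  0.000e+00  7.000e-03]
```

Call:
play_rows(motion=[[-0.2,-0.5,1.5,0,0,0,0.2],[-0.2,-0.5,3.5,0,0,0,0.2],[-0.2,-0.5,5.5,0,0,0,0.2],[-0.2,-0.5,7,0,0,0,0.2],[-0.2,-0.5,7.8,0,0,0,0.2]])

```text
clock: 2.1
position: [0.5147, -0.0247, 0.2308]
tool_rot: [-3.141, -0.002, -3.139]
force: [0.8, 0.5, 0.2]
grip_width: 0.0515
finger_force: 0.0
```

Call:
play_rows(motion=[[0,0,0,0,0,0,0],[0,0,0,0,0,0,-0.2],[0,0,0,0,0,0,-0.4],[0,0,0,0,0,0,-0.4],[0,0,0,0,0,0,-0.4]])

```text
clock: 2.6
position: [0.5155, -0.0246, 0.2325]
tool_rot: [3.141, 0.001, -3.139]
force: [-1.6, -0.1, -0.2]
grip_width: 0.0255
finger_force: 0.0
```

```bash
python3 - <<'E'
from h import *
for n,(x,y) in(("top",(286,211)),("scene",(281,174))):
    p,d=viewer.grab_frame(n); np.savez(n+"1.npz",p=p)
    if n=="scene": cv2.imwrite("pics/c1.png",cv2.resize(p[120:270,200:360,::-1],(640,600),interpolation=cv2.INTER_NEAREST))
o=observe(); print(o['position'],o['force'],o['moment'],o['grip_width'],o['finger_force'])
E
```

```text
[ 0.51542992 -0.02466348  0.23229758] [-0.06047927  0.11526652 -0.00333089] [-0.03331087  0.01427398 -0.01315792] 0.025617387655608125 0.0
```

View pics/c1.png

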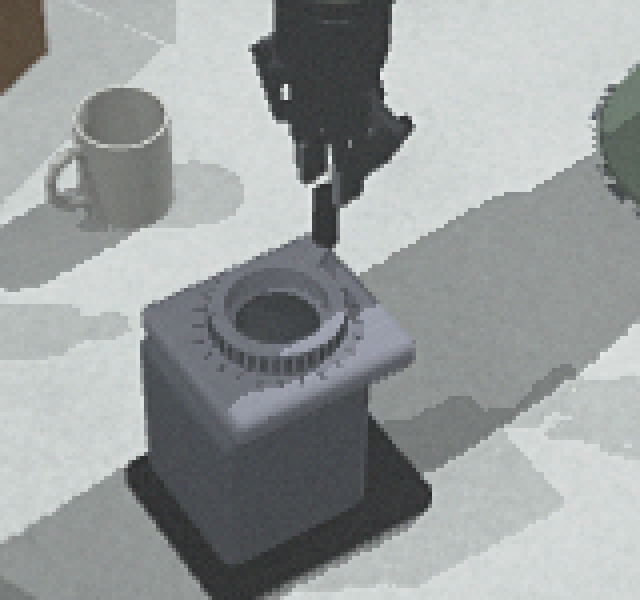

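The fingers straddle the post at crop (322,210), and the cage is about 4 mm loose on each side. Next I'll work out the circular motion in tool axes.

```bash
cat >> h.py <<'E'
C=np.array([.587,-.002])
def arc(d0,th=197.6,psi=180.1):
    R0=Ro.from_euler('xyz',[np.pi,0,np.radians(psi)])
    for d in d0:
        a,b=np.radians(th),np.radians(th-d)
        v=.075*np.array([np.cos(b)-np.cos(a),np.sin(b)-np.sin(a),0])
        print(d,np.round(R0.inv().apply(v)*100,2),round(np.radians(d),3))
def st():
    o=observe(); v=o['position'][:2]-C; r=np.hypot(*v); t=np.array([v[1],-v[0]])/r
    print(o['clock'],'ang',np.degrees(np.arctan2(v[1],v[0]))%360,'r',r,'ftan(+ resists cw)',-o['force'][:2]@t,'frad',o['force'][:2]@v/r,'yaw',np.degrees(o['tool_rot'][2])%360)
E
python3 - <<'E'
from h import *
st(); arc([1,2,3,4,5,6,7,9,12,15,-1,-2,-3,-4,-6,-9,-12,-15])
E
```

```text
2.7 ang 197.57098204411784 r 0.07507269979368582 ftan(+ resists cw) -0.128146520315618 frad 0.022860058132575287 yaw 180.12489834771867
1 [0.04 0.13 0.  ] 0.017
2 [0.07 0.25 0.  ] 0.035
3 [0.11 0.38 0.  ] 0.052
4 [0.14 0.5  0.  ] 0.07
5 [0.17 0.63 0.  ] 0.087
6 [0.2  0.76 0.  ] 0.105
7 [0.22 0.89 0.  ] 0.122
9 [0.26 1.15 0.  ] 0.157
12 [0.31 1.54 0.  ] 0.209
15 [0.34 1.93 0.  ] 0.262
-1 [-0.04 -0.12 -0.  ] -0.017
-2 [-0.08 -0.25 -0.  ] -0.035
-3 [-0.13 -0.37 -0.  ] -0.052
-4 [-0.17 -0.49 -0.  ] -0.07
-6 [-0.27 -0.74 -0.  ] -0.105
-9 [-0.44 -1.09 -0.  ] -0.157
-12 [-0.63 -1.44 -0.  ] -0.209
-15 [-0.83 -1.77 -0.  ] -0.262
```

Call:
play_rows(motion=[[0.07,0.25,0,0,0,0.035,-0.4],[0.14,0.5,0,0,0,0.07,-0.4],[0.2,0.76,0,0,0,0.105,-0.4],[0.2,0.76,0,0,0,0.105,-0.4],[0.2,0.76,0,0,0,0.105,-0.4]])

```text
clock: 3.2
position: [0.5134, -0.0171, 0.2322]
tool_rot: [-3.142, 0.0, 3.04]
force: [-0.7, 0.6, -0.4]
grip_width: 0.0256
finger_force: 0.0
```

```bash
python3 -c "
from h import *
st()"
```

```text
3.2 ang 191.5792543360146 r 0.07513041656195857 ftan(+ resists cw) -0.6886531877719501 frad 0.574387740537708 yaw 174.17855553224163
```

Call:
play_rows(motion=[[0.14,0.5,0,0,0,0.07,-0.4],[0.23,1.0,0,0,0,0.14,-0.4],[0.31,1.54,0,0,0,0.209,-0.4],[0.34,1.93,0,0,0,0.262,-0.4],[0.34,1.93,0,0,0,0.262,-0.4]])

```text
clock: 3.7
position: [0.512, 0.0028, 0.2321]
tool_rot: [3.142, -0.0, 2.777]
force: [0.8, 0.6, -0.0]
grip_width: 0.0256
finger_force: 0.0
```

```bash
python3 -c "
from h import *
st()
p,d=viewer.grab_frame('top'); np.savez('t2.npz',p=p)
q,d=viewer.grab_frame('scene')
cv2.imwrite('pics/c2.png',cv2.resize(np.hstack([p[140:240,230:330,::-1],q[140:240,230:330,::-1]]),(800,400),interpolation=cv2.INTER_NEAREST))
st()"
```

```text
3.7 ang 176.31507848892275 r 0.07515306233889073 ftan(+ resists cw) -0.6680355802499365 frad -0.7583434775725091 yaw 159.12256875829425
3.8 ang 176.7663848358163 r 0.07515432420568235 ftan(+ resists cw) 0.22883199281013938 frad 0.08504736091808676 yaw 159.21942385139442
```

View pics/c2.png

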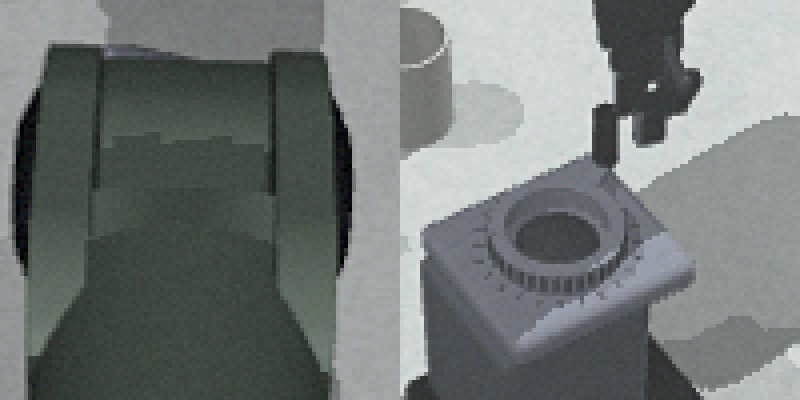

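The post is still at its original spot (about scene (281,168)) and the fingers are now to its right, so they passed it. I'll project the commanded TCP to find out why.

```bash
cat >> h.py <<'E'
def proj(n,X):
    c=viewer.camera_info(n); q=c['R']@X+c['t']; s=q[:2]/q[2]; s=s*(1+c['k1']*(s@s)); return s*c['fx']+[c['cx'],c['cy']]
E
python3 - <<'E'
from h import *
o=observe(); print(o['position'],o['clock'])
print('tcp',proj('scene',o['position']),'tcp old',proj('scene',np.array([.5154,-.0247,.232])))
for z in(.217,.264): print(z,proj('scene',np.array([.516,-.0258,z])))
for s in(-1,1): print('tip',s,proj('scene',o['position']+Ro.from_euler('xyz',o['tool_rot']).apply([0,s*.018,-.008])))
q,d=viewer.grab_frame('scene')
cv2.imwrite('pics/c3.png',cv2.resize(q[110:210,240:340,::-1],(600,600),interpolation=cv2.INTER_NEAREST))
for u,v in((281,172),(281,168),(292,174),(285,160)): print(u,v,d[v,u], end=' '); k,e=ray('scene',u,v); c=viewer.camera_info('scene'); print(k+e*d[v,u])
E
```

```text
[0.51196533 0.00223925 0.2321217 ] 3.8
tcp [289.12054836 180.54176587] tcp old [281.58829521 176.2342258 ]
0.217 [281.0886276  179.86054488]
0.264 [281.33760378 168.00297452]
tip -1 [286.61934556 174.35847356]
tip 1 [291.81231471 182.77624449]
281 172 1.436425 [ 0.51965139 -0.02314013  0.25274518]
281 168 1.4284474 [ 0.51801033 -0.02511441  0.26581733]
292 174 1.3877268 [0.52566317 0.02527807 0.28376943]
285 160 1.3986408 [ 0.51424943 -0.01404629  0.3014042 ]
```

View pics/c3.png

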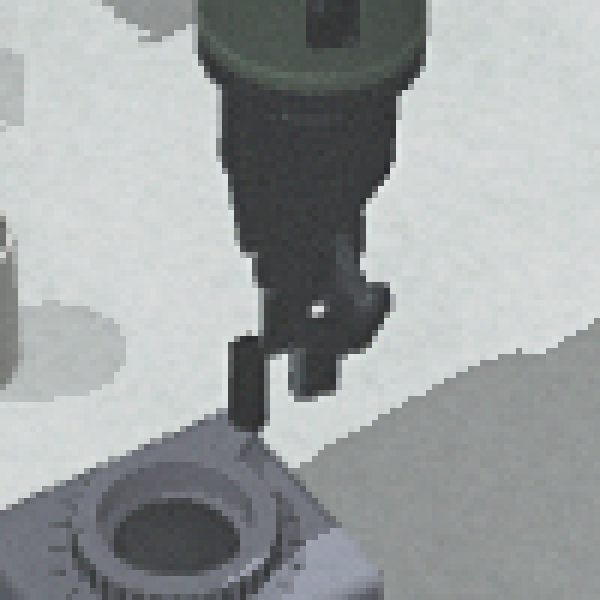

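The finger tips (crop bottom (315,398), i.e. scene (292.5,176)) sit about 25 mm higher than the TCP suggests at this opening, so they passed over the post top. I'll go up, back over the post, open and come down lower.

Call:
play_rows(motion=[[0,0,-1.5,0,0,0,0.2],[0,0,-3,0,0,0,0.2],[-0.27,-0.74,-3,0,0,-0.105,0.2],[-0.63,-1.44,-3,0,0,-0.209,0.2],[-0.83,-1.77,-3,0,0,-0.262,0.2]])

```text
clock: 4.35
position: [0.5134, -0.0181, 0.2623]
tool_rot: [-3.141, 0.0, 3.043]
force: [-0.6, -0.2, -0.1]
grip_width: 0.0512
finger_force: 0.0
```

Call:
play_rows(motion=[[-0.17,-0.49,0,0,0,-0.07,0.2],[-0.3,-0.8,0,0,0,-0.115,0.2],[-0.3,-0.8,1.5,0,0,-0.115,0.2],[-0.3,-0.8,3,0,0,-0.115,0.2],[-0.3,-0.8,3.5,0,0,-0.115,0.2]])

```text
clock: 4.85
position: [0.515, -0.0257, 0.226]
tool_rot: [-3.141, -0.002, -3.129]
force: [0.1, -0.0, -0.4]
grip_width: 0.0512
finger_force: 0.0
```

```bash
python3 - <<'E'
from h import *
st();o=observe(); print(o['position'],o['force'])
q,d=viewer.grab_frame('scene')
cv2.imwrite('pics/c4.png',cv2.resize(q[110:210,240:340,::-1],(600,600),interpolation=cv2.INTER_NEAREST))
E
```

```text
4.85 ang 198.1988168233051 r 0.0758302750751577 ftan(+ resists cw) 0.07333433541895891 frad -0.13184221787461317 yaw 180.7396413804173
[ 0.51496287 -0.02568296  0.22601989] [ 0.14815071 -0.0284897  -0.37038885]
```

View pics/c4.png

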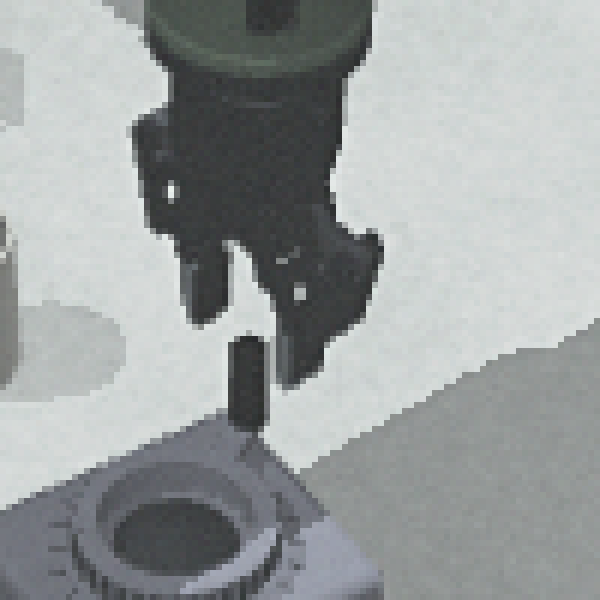

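Both fingers straddle the post's column; the tips are at crop (203,322) and (290,388), about level with the post top at (249,337). I'll check the tip heights with depth.

```bash
python3 - <<'E'
from h import *
q,d=viewer.grab_frame('scene')
for a,b in((205,314),(205,300),(285,378),(295,374),(300,340),(249,350),(249,390),(240,160)):
    u,v=240+a//6,110+b//6; k,e=ray('scene',u,v); print((a,b),np.round(k+e*d[v,u],3),q[v,u])
E
```

```text
(205, 314) [ 0.521 -0.051  0.273] [52 55 55]
(205, 300) [ 0.521 -0.051  0.28 ] [60 61 64]
(285, 378) [0.525 0.006 0.273] [92 98 97]
(295, 374) [0.52  0.008 0.275] [53 56 58]
(300, 340) [0.524 0.015 0.305] [59 60 62]
(249, 350) [ 0.516 -0.027  0.263] [60 61 62]
(249, 390) [ 0.516 -0.026  0.237] [54 54 52]
(240, 160) [ 0.54  -0.009  0.405] [54 58 55]
```

Depth puts the tips at z ≈ 0.268, so I need to go about 35–40 mm lower. I'll descend in stages and watch the force.

Call:
play_rows(motion=[[0,0.1,0.5,0,0,0,0.2],[0,0.1,1,0,0,0,0.2],[0,0.1,1.5,0,0,0,0.2],[0,0.1,2,0,0,0,0.2],[0,0.1,2,0,0,0,0.2]])

```text
clock: 5.45
position: [0.5152, -0.0243, 0.2064]
tool_rot: [-3.141, -0.001, -3.129]
force: [-0.3, 0.1, 0.1]
grip_width: 0.0513
finger_force: 0.0
```

Call:
play_rows(motion=[[0,0,0.4,0,0,0,0],[0,0,0.8,0,0,0,-0.1],[0,0,1.2,0,0,0,-0.2],[0,0,1.5,0,0,0,-0.4],[0,0,1.5,0,0,0,-0.4]])

```text
clock: 5.95
position: [0.5153, -0.0243, 0.1917]
tool_rot: [-3.141, -0.001, -3.129]
force: [0.2, -0.6, -0.3]
grip_width: 0.0254
finger_force: 0.0
```

```bash
python3 - <<'E'
from h import *
st();o=observe(); print(o['position'],o['force'],o['grip_width'])
q,d=viewer.grab_frame('scene')
cv2.imwrite('pics/c5.png',cv2.resize(q[110:210,240:340,::-1],(600,600),interpolation=cv2.INTER_NEAREST))
E
```

```text
5.95 ang 197.28452545164478 r 0.07505798526494006 ftan(+ resists cw) 0.5944837669142501 frad 0.02518831349622136 yaw 180.69633416141005
[ 0.51533155 -0.024301    0.19166169] [ 0.1525804  -0.5751214  -0.26871545] 0.02540712808880622
```

View pics/c5.png

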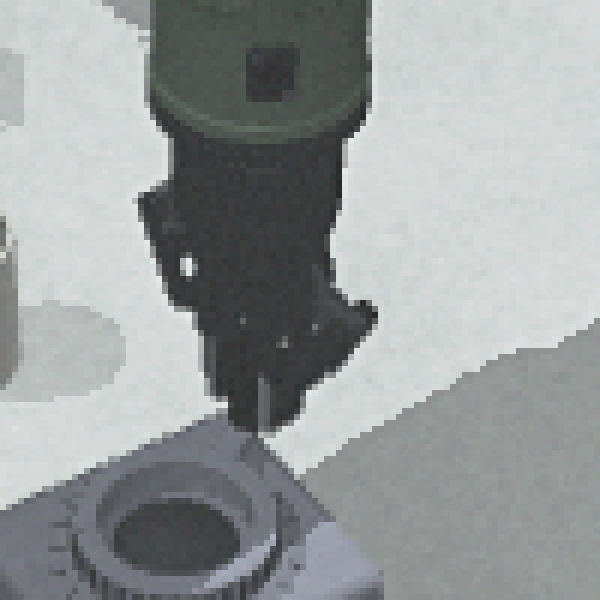

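The fingers now straddle the post, with the tips at crop (215,395) and (285,430) beside it. Now the push.

Call:
play_rows(motion=[[0.07,0.25,0,0,0,0.035,-0.4],[0.14,0.5,0,0,0,0.07,-0.4],[0.2,0.76,0,0,0,0.105,-0.4],[0.2,0.76,0,0,0,0.105,-0.4],[0.2,0.76,0,0,0,0.105,-0.4]])

```text
clock: 6.5
position: [0.5135, -0.0167, 0.1922]
tool_rot: [3.142, 0.0, 3.05]
force: [-1.0, 0.2, 0.6]
grip_width: 0.0255
finger_force: 0.0
```

```bash
python3 -c "
from h import *
st()"
```

```text
6.5 ang 191.2880652574009 r 0.07491440119023647 ftan(+ resists cw) -0.3647781284874905 frad 0.9348007909606525 yaw 174.75503606102828
```

Call:
play_rows(motion=[[0,0,0,0,0,0,-0.7],[0,0,0,0,0,0,-0.7],[0,0,0,0,0,0,-0.7],[0,0,0,0,0,0,-0.7],[0,0,0,0,0,0,-0.7]], squeeze=20)

```text
clock: 7.0
position: [0.5133, -0.0167, 0.1922]
tool_rot: [3.142, -0.0, 3.049]
force: [-4.7, 0.8, 4.9]
grip_width: 0.0174
finger_force: 20.6
```

```bash
python3 -c "
from h import *
st()"
```

```text
7.0 ang 191.30772158507932 r 0.0751427821722364 ftan(+ resists cw) -1.725396634009824 frad 4.490496113070792 yaw 174.68798933844286
```

The post is gripped (17.4 mm). The ring is about 7° past its start.

Call:
play_rows(motion=[[0.11,0.38,0,0,0,0.052,-0.7],[0.2,0.76,0,0,0,0.105,-0.7],[0.26,1.15,0,0,0,0.157,-0.7],[0.29,1.4,0,0,0,0.19,-0.7],[0.29,1.4,0,0,0,0.19,-0.7]])

```text
clock: 7.5
position: [0.5117, -0.0024, 0.1922]
tool_rot: [-3.141, -0.0, 2.858]
force: [-4.6, -0.6, 6.4]
grip_width: 0.0176
finger_force: 20.7
```

```bash
python3 -c "
from h import *
st()"
```

```text
7.5 ang 180.28962661882295 r 0.07533031219854518 ftan(+ resists cw) 0.6039295220641092 frad 4.627158183493484 yaw 163.7343574145703
```

Call:
play_rows(motion=[[0.14,0.5,0,0,0,0.07,-0.7],[0.23,1.0,0,0,0,0.14,-0.7],[0.31,1.54,0,0,0,0.209,-0.7],[0.34,1.93,0,0,0,0.262,-0.7],[0.34,1.93,0,0,0,0.262,-0.7]])

```text
clock: 8.0
position: [0.514, 0.0175, 0.1922]
tool_rot: [3.142, -0.0, 2.595]
force: [-4.1, 0.2, 5.5]
grip_width: 0.0178
finger_force: 20.7
```

```bash
python3 -c "
from h import *
st()"
```

```text
8.0 ang 165.0600844532717 r 0.07558582670697857 ftan(+ resists cw) 0.8664389291081874 frad 4.009068898018101 yaw 148.69930884160243
```

Call:
play_rows(motion=[[0.14,0.5,0,0,0,0.07,-0.7],[0.23,1.0,0,0,0,0.14,-0.7],[0.31,1.54,0,0,0,0.209,-0.7],[0.34,1.93,0,0,0,0.262,-0.7],[0.34,1.93,0,0,0,0.262,-0.7]])

```text
clock: 8.5
position: [0.5213, 0.0357, 0.1922]
tool_rot: [3.142, 0.0, 2.333]
force: [-3.8, 1.2, 5.5]
grip_width: 0.018
finger_force: 20.7
```

```bash
python3 -c "
from h import *
st()"
```

```text
8.5 ang 150.1406085405851 r 0.07577285853433942 ftan(+ resists cw) 0.8786852918178083 frad 3.8944105799444424 yaw 133.68357734357426
```

Call:
play_rows(motion=[[0.14,0.5,0,0,0,0.07,-0.7],[0.23,1.0,0,0,0,0.14,-0.7],[0.31,1.54,0,0,0,0.209,-0.7],[0.34,1.93,0,0,0,0.262,-0.7],[0.34,1.93,0,0,0,0.262,-0.7]])

```text
clock: 9.0
position: [0.5331, 0.0514, 0.1922]
tool_rot: [3.141, 0.0, 2.071]
force: [-2.9, -0.4, 5.3]
grip_width: 0.0172
finger_force: 20.7
```

```bash
python3 -c "
from h import *
st()"
```

```text
9.0 ang 135.29010128943452 r 0.07587023025880921 ftan(+ resists cw) 2.2935539385507107 frad 1.8154859551667653 yaw 118.66131886921829
```

Tangential force has risen slightly, so I'll go in small steps here.

Call:
play_rows(motion=[[0.04,0.13,0,0,0,0.017,-0.7],[0.07,0.25,0,0,0,0.035,-0.7],[0.07,0.25,0,0,0,0.035,-0.7],[0.07,0.25,0,0,0,0.035,-0.7],[0.07,0.25,0,0,0,0.035,-0.7]])

```text
clock: 9.5
position: [0.5346, 0.0529, 0.1922]
tool_rot: [3.141, 0.0, 2.038]
force: [-1.2, 0.6, 4.5]
grip_width: 0.0176
finger_force: 20.6
```

```bash
python3 -c "
from h import *
st()"
```

```text
9.5 ang 133.65882575355468 r 0.07587691273218738 ftan(+ resists cw) 0.496813996652579 frad 1.2713137331261388 yaw 116.76209010892553
```

Call:
play_rows(motion=[[0.11,0.38,0,0,0,0.052,-0.7],[0.2,0.76,0,0,0,0.105,-0.7],[0.26,1.15,0,0,0,0.157,-0.7],[0.31,1.54,0,0,0,0.209,-0.7],[0.31,1.54,0,0,0,0.209,-0.7]])

```text
clock: 10.0
position: [0.5468, 0.0624, 0.1921]
tool_rot: [-3.141, 0.0, 1.827]
force: [-6.9, -1.4, 9.3]
grip_width: 0.0175
finger_force: 21.2
```

```bash
python3 -c "
from h import *
st()"
```

```text
10.0 ang 121.97517905251716 r 0.07592161429105206 ftan(+ resists cw) 6.586872009061784 frad 2.4523621534977105 yaw 104.67282092526297
```

Call:
play_rows(motion=[[0.04,0.13,0,0,0,0.017,-0.7],[0.04,0.13,0,0,0,0.017,-0.7],[0.04,0.13,0,0,0,0.017,-0.7],[0.04,0.13,0,0,0,0.017,-0.7],[0.04,0.13,0,0,0,0.017,-0.7]])

```text
clock: 10.5
position: [0.5475, 0.0629, 0.1921]
tool_rot: [-3.14, 0.0, 1.812]
force: [-8.8, -2.4, 8.3]
grip_width: 0.0175
finger_force: 21.1
```

```bash
python3 -c "
from h import *
st()"
```

```text
10.5 ang 121.35034821059214 r 0.075968826233081 ftan(+ resists cw) 8.815529710149384 frad 2.536472314117089 yaw 103.80267023589028
```

The burrs clearly touch: 8.8 N and climbing, at about −75° from the start. Next I back off 62° to reach 183.5°.

Call:
play_rows(motion=[[-0.17,-0.49,0,0,0,-0.07,-0.7],[-0.44,-1.09,0,0,0,-0.157,-0.7],[-0.63,-1.44,0,0,0,-0.209,-0.7],[-0.83,-1.77,0,0,0,-0.262,-0.7],[-0.83,-1.77,0,0,0,-0.262,-0.7]])

```text
clock: 11.0
position: [0.5324, 0.0507, 0.1922]
tool_rot: [-3.141, -0.0, 2.074]
force: [-5.0, -0.1, 5.6]
grip_width: 0.0172
finger_force: 20.7
```

Call:
play_rows(motion=[[-0.17,-0.49,0,0,0,-0.07,-0.7],[-0.44,-1.09,0,0,0,-0.157,-0.7],[-0.63,-1.44,0,0,0,-0.209,-0.7],[-0.83,-1.77,0,0,0,-0.262,-0.7],[-0.83,-1.77,0,0,0,-0.262,-0.7]])

```text
clock: 11.5
position: [0.5209, 0.0349, 0.1922]
tool_rot: [-3.141, -0.001, 2.336]
force: [-6.0, -0.3, 8.3]
grip_width: 0.0171
finger_force: 20.9
```

Call:
play_rows(motion=[[-0.17,-0.49,0,0,0,-0.07,-0.7],[-0.44,-1.09,0,0,0,-0.157,-0.7],[-0.63,-1.44,0,0,0,-0.209,-0.7],[-0.83,-1.77,0,0,0,-0.262,-0.7],[-0.83,-1.77,0,0,0,-0.262,-0.7]])

```text
clock: 12.0
position: [0.5138, 0.0165, 0.1922]
tool_rot: [-3.141, -0.001, 2.598]
force: [-8.2, -0.6, 8.5]
grip_width: 0.0172
finger_force: 21.0
```

```bash
python3 -c "
from h import *
st(); o=observe(); print(o['position'])
b=np.radians(183.5); print(rows([*(C+.0755*np.array([np.cos(b),np.sin(b)])),.192],166.5))"
```

```text
12.0 ang 165.80715709578115 r 0.07555048729683257 ftan(+ resists cw) 2.5675503402235305 frad 7.778883194208196 yaw 148.84298061351464
[0.51375562 0.01652394 0.19216403]
[-1.016e+00 -2.089e+00  1.600e-02 -0.000e+00 -1.000e-03 -3.080e-01]
```

Now at 165.8°, with 17.7° still to go. I'll do that, then open wide and lift.

Call:
play_rows(motion=[[-0.17,-0.49,0,0,0,-0.07,-0.7],[-0.44,-1.09,0,0,0,-0.157,-0.7],[-0.73,-1.6,0,0,0,-0.235,-0.7],[-1.02,-2.09,0,0,0,-0.308,-0.7],[-1.02,-2.09,0,0,0,-0.308,-0.7]])

```text
clock: 12.5
position: [0.512, -0.0071, 0.1922]
tool_rot: [-3.141, -0.0, 2.906]
force: [-6.4, -1.5, 9.1]
grip_width: 0.0171
finger_force: 20.9
```

```bash
python3 -c "
from h import *
st()"
```

```text
12.5 ang 183.90338823307562 r 0.07520984235603395 ftan(+ resists cw) 1.035112101609693 frad 6.516033878521468 yaw 166.51586583501222
```

Call:
play_rows(motion=[[0,0,0,0,0,0,-0.4],[0,0,0,0,0,0,0],[0,0,0,0,0,0,0.2],[0,0,0,0,0,0,0.2],[0,0,0,0,0,0,0.2]])

```text
clock: 13.0
position: [0.5122, -0.0061, 0.192]
tool_rot: [-3.141, 0.0, 2.906]
force: [-0.2, -0.5, -0.4]
grip_width: 0.0513
finger_force: 0.0
```

Call:
play_rows(motion=[[0,0,-1,0,0,0,0.2],[0,0,-4,0,0,0,0.2],[0,0,-7,0,0,0,0.2],[0,0,-10,0,0,0,0.2],[0,0,-12,0,0,0,0.2]])

```text
clock: 13.5
position: [0.5126, -0.0063, 0.3149]
tool_rot: [3.141, 0.002, 2.905]
force: [0.2, -0.1, -0.4]
grip_width: 0.0511
finger_force: 0.0
```

Call:
play_rows(motion=[[3,-3,0,0,0,0,0.2],[5,-7,0,0,0,0,0.2],[7,-11,0,0,0,0,0.2],[9,-15,0,0,0,0,0.2],[9,-19,0,0,0,0,0.2]])

```text
clock: 14.0
position: [0.378, -0.1709, 0.3131]
tool_rot: [3.14, 0.001, 2.906]
force: [1.0, -0.6, 0.2]
grip_width: 0.0512
finger_force: 0.0
```

```bash
python3 - <<'E'
from h import *
o=observe();print(o['clock'],o['position'])
p,d=viewer.grab_frame('top'); q,d=viewer.grab_frame('scene')
cv2.imwrite('pics/c6.png',cv2.resize(np.hstack([p[140:240,230:330,::-1],q[140:240,230:330,::-1]]),(800,400),interpolation=cv2.INTER_NEAREST))
for a in(168.5,183.5,198.5):
    X=np.r_[C+.075*np.array([np.cos(np.radians(a)),np.sin(np.radians(a))]),.264]
    print(a,proj('top',X),(proj('top',X)-[230,140])*4,(proj('scene',X)-[230,140])*4+[400,0])
E
```

```text
14.0 [ 0.37802392 -0.17088629  0.31310928]
168.5 [268.627375   211.42841222] [154.50950002 285.71364888] [647.02074162 138.79589372]
183.5 [277.22048253 212.27319335] [188.88193013 289.09277342] [628.58902066 123.40776753]
198.5 [285.72731544 210.8798881 ] [222.90926176 283.51955242] [605.48052921 111.92890844]
```

View pics/c6.png

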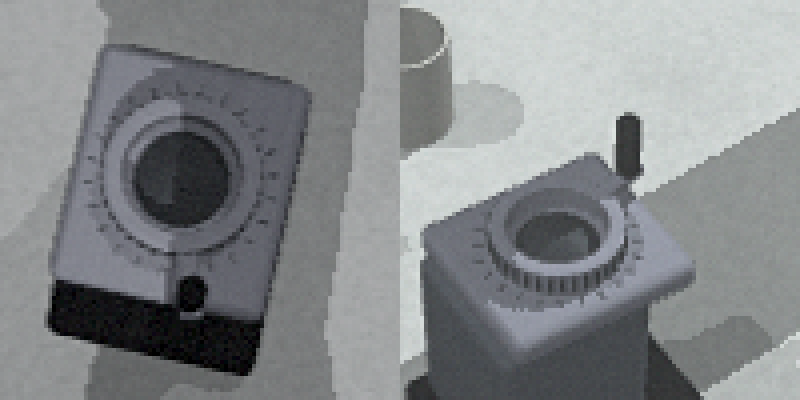

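The post is at top crop (190,292) and scene crop (628,120). That matches 183.5°, the notch 60° back from the touch. I'm handing in.

```bash
python3 -c "
from workcell import bot
print(bot.job_done())"
```

```text
the job is handed in; nothing more can be done
None
```

The burrs touched 75° clockwise of the start at about 9 N on the lever, I backed the ring off four clicks (60°) and let go, the last pictures show the lever in that notch, and the job is handed in with no verdict returned.

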